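# Lift a lens to the ring lamp with an eccentric lever

## Task

Slide the lens carrier along its channel by its blue knob, under the white ring lamp, until it is fully home against the black end stop, and let go of it. Then swing the red-handled cam lever up until it stands upright, where the cam lifts the lens highest, and finish while holding it there: the lever is sprung and drops back if released, so do not let go. Leave the other things on the bench alone.

Things in the scene. Friction and masses are not known exactly. Their poses are not given: they have to be found in the camera images.
- fixture: Lens lift fixture, fixed to the bench. Origin: underside, below the centre of the ring lamp; x axis: the direction in which the carrier slides in; z up; its +y side (towards the robot) carries the lever. Dark base plate 270 x 108 x 12 mm, x -190 to +80 mm. Channel x -150 to +60 mm: two ledges with tops 44 mm up, side walls 68 mm apart inside, 8 mm thick, tops 59 mm up.
- end_stop (a point): Middle of the black end stop's face at the channel's end, 41 mm along x from the fixture's origin; the stop's top is 68 mm above the bench.
- ring_lamp (a point): Centre of the ring lamp's top, 90 mm above the bench: white plate 80 mm (x) x 108 mm (y), 8 mm thick, with a 56 mm hole, on four thin posts. Its underside, 82 mm up, overhangs the end of the channel.
- home (a point): Where the carrier's origin is when it is fully home (against the stop it can read 1 mm further along x): at ledge height, 44 mm up, under the ring lamp's centre. Axes as the fixture.
- carrier: Loose lens carrier, about 0.28 kg, starts in the channel 45 to 75 mm short of home. Grey plate 80 (x) x 64 (y) x 10 mm; origin: centre of its underside; x along the slide, z up. On it a dark cell, 50 mm wide, with a glass lens, top 23 mm above the origin. A tail 16 mm wide, 8 mm thick, runs to x -122 mm; point knob tells of its blue knob.
- knob (a point): On the axis of the carrier's blue knob, 29 mm above the carrier's underside. The knob is an upright cylinder, 16 mm in diameter, 115 mm behind the carrier's origin (-x), from 8 to 50 mm above the underside. It stays outside the ring lamp.
- lever_angle (a joint): Cam lever angle, rad: 0 = lever level, pointing along the fixture's -x; 1.57 = upright, the highest lift; it goes on to a stop at 2.3, sinking again past upright. Starts between 0.3 and 0.6. Two brass cams under the channel turn with it and lift the carrier from about 0.75 rad on, by 5.8 mm at the top. A spring pulls it back: about 4 to 5 N at the handle when upright.
- lever_hinge (a point): Point on the lever's level hinge axis (along the fixture's y), 23 mm above the bench, abreast of lever_grip.
- lift_lever: The lever's steel rod, red handle and front cam, turning about the hinge. Origin on the hinge axis on the fixture's centre line, 23 mm above the bench; its -x axis points along the lever. The cams rub the carrier along: towards the end stop as the lever rises, back by up to 3 mm for each 0.1 rad that a raised lever is let back.
- lever_grip (a point): Middle of the free part of the red handle: a level round bar 16 mm in diameter, parallel to the hinge axis, its centre line 90 mm from the axis. The bar extends 24 mm further out (fixture +y) and 26 mm inward from here to the steel rod (10 mm thick, its centre 31 mm inward).
- solvent_bottle: Bystander: capped clear plastic bottle, 60 mm diameter, 150 mm tall, upright.
- sample_jar: Bystander: amber lidded jar, 64 mm diameter, 85 mm tall, upright.
- petri_dish: Bystander: glass dish, 90 mm diameter, 18 mm tall.
- spare_cell: Bystander: loose dark steel ring, 50 mm diameter, 14 mm tall.
- screwdriver: Bystander: yellow-handled screwdriver, 160 mm long, lying flat.
- parts_tray: Bystander: white two-compartment tray, 140 x 100 x 30 mm.
- weight: Bystander: brass balance weight with a knob, 32 mm diameter, 48 mm tall.
There are look-alikes about, which are no part of the job. What is shaped like the carrier but orange is not meant.

How it is judged:
On the way, in this order (a step that is already met when the one before it is completed fails the run):
1. the carrier is fully home against the end stop, on the ledges, and let go (x of carrier in the frame of fixture between -0.005 and 0.006 m and contact force between each of the fingers, the arm and carrier below 0.3 N and linear speed of carrier below 0.01 m/s and value of joint lever_angle below 0.9 rad), for 0.2 s.
2. the lever is at its highest lift with the carrier raised (value of joint lever_angle between 1.42 and 1.72 rad and x of carrier in the frame of fixture between -0.015 and 0.006 m and z of carrier in the frame of fixture above 0.0485 m), for 0.2 s.
At the end, for the whole second after the job is handed in: The robot holds the lever (over 0.5 N) within 0.15 rad of upright (1.42 to 1.72); the carrier is in place (slid back at most 15 mm from home, as the cams may drag it), level within 0.05 rad, at rest, raised 4.5 mm or more by the cams and not touched by the robot (all of step 2 and contact force between each of the fingers, the arm and carrier below 0.3 N and z of carrier in the frame of fixture below 0.053 m and angle between carrier's own z axis and vertical below 0.05 rad and linear speed of carrier below 0.01 m/s and contact force between any of the fingers, the arm and lift_lever above 0.5 N); the arm keeps its last pose, push and grip.
It fails at once if a bystander is pushed more than 30 mm or knocked over (distance of any of solvent_bottle, sample_jar, petri_dish, spare_cell, screwdriver, parts_tray, weight from where it was at the start of the episode above 0.03 m or angle between any of solvent_bottle, sample_jar, petri_dish, spare_cell, parts_tray, weight's own z axis and vertical above 0.5 rad).
It fails at once if the carrier is tipped or lifted out of its channel (angle between carrier's own z axis and vertical above 0.3 rad or z of carrier in the frame of fixture above 0.065 m).
It also fails if it takes over 48 s, if anything falls off the work surface, if the arm or the gripper's body presses on something with over 40 N, if the wrist force passes 120 N, or if a joint passes its speed limit or range.

## Robot

A 6-joint arm with a two-finger parallel gripper is mounted at the origin on the work surface. World frame = base frame: x ahead of the robot, y to its left, z up, the work surface at z = 0. Lengths are in m, angles in rad, forces in N, time in s.
With the tool pointing down it reaches from about 0.35 to 0.775 m from the base axis. Payload 7.3 kg.
Tool frame: the origin (TCP) lies at the very end of the fingers, on their centre line; the grasp point (between the pads) lies 19 mm behind it; x points along the fingers, y is the direction in which the jaws open and shut, and the axes are right-handed (so a half turn about x gives the same grasp; the last joint's range is limited). The gripper opens to 92 mm and grips with 3 to 60 N. Pads are 19 mm wide; open, the fingers measure 130 mm over their backs; the gripper's body (75 mm by 190 mm) begins 47 mm behind the grasp point.
Start: joints at [-0.146, 0.342, 1.524, -0, 1.275, -0.146], TCP at [0.525, 0, 0.197] pointing down, gripper open.
Joint ranges: [-2.53, 2.53], [-0.77, 2.02], [0.04, 2.7], [-1, 4.14], [0.28, 2.66], [-3.11, 3.11]. Speed limits (rad/s): [2.57, 2.57, 3.14, 3.14, 3.14, 3.14].

## Interface

Orientations are given as [roll, pitch, yaw] about the fixed x, y, z axes, in that order (R = Rz(yaw) Ry(pitch) Rx(roll)).
In Python, from cell import robot gives the robot as it stands.
- The arm moves only by the tool play_rows, never from a script. Its argument "moves" is a list that holds one entry, the list of rows, each a list of 5 numbers: the shift along the tool's x, y, z in m, then the turn about the tool's x in degrees, then the opening, from -1 (shut) to 1 (fully open), so that 0 is half open. A call has exactly 10 rows; each row shifts and turns the pose as measured when the row begins, along the tool's axes as they then stand; what a row does not reach is not made up. A row lasts 1/10 s, in which the tool goes at most 50 mm and 8.59 degrees, less where a joint would pass 70% of its speed; a pose out of reach is approached as far as the arm can. A call with a gripper value outside its range is refused whole. The fingers move at their own pace and stop on an object; "grip_force" is the grip in N (left out, the last holds). Time passes only in rows, so rows that do not move let the fingers close, or fill a call up. It gives the time, the measured TCP pose, the force and the opening at its end, in the units of the state.
- robot.observe(): the state, without advancing time (a new reading comes with each control period).
- robot.read_camera(name): name is "scene" or "side" or "wrist"; returns the picture (480x640x3 uint8, red, green, blue); there is no depth.
- robot.get_calibration(name): a dict with "mtx" (3x3 intrinsics, pixels), "view" (4x4, takes a point from world to camera coordinates). Camera axes: x right, y up, looking along -z (the intrinsics and any distortion apply to the point x, -y, -z); pixel columns grow to the right and rows downward; lengths in m; the calibration is good to about 2 mm. A picture is of the moment at which its call begins: read the wrist's pose just before it. get_calibration takes no time and is no camera call; for the wrist camera it gives the pose at the moment of the call.
- robot.hand_in(): hands the job in, once; it reports no verdict.
Trained networks look in the newest picture that a camera, given by its name, has taken for a name from the list of things; names that differ only in an ending like _2 or _b are one class to them, and where a whole thing is asked for, a point or a joint stands for the part that bears it (a point fixed in the world has none). Each returns a list of dicts, best first, with "score" (0 to 1); they miss things now and then, are a little off and sometimes report something else, mostly with a low value. They report only what shows in the picture. A call takes as long as a camera call. They do not tell look-alikes from the thing itself.
- robot.spot_in(camera, label): "point" ([column, row] in pixels, amid what is visible of it).
The state is a dict: "time": time; "qpos": joint angles; "qvel": joint speeds; "joint_efforts": joint torques, N m; "tool_pos": TCP position; "tool_rot": TCP orientation; "contact_force": force on the tool from outside, world axes, zero at the start; "torque": the same for the moment, N m; "opening": finger opening in m.
Only numpy, scipy, OpenCV 4.12 (cv2) and the standard library are available. Lean on these libraries where they do the work, as an engineer would, in place of code of your own. Each camera call takes 0.05 s, during which the arm holds its last target.

## Working session

There is one attempt and no reset: what is moved stays moved. The work goes in short steps, Python scripts to look and compute and a tool call to move; the robot and the scene stay as the last step left them, time stands still between calls to the robot, and variables do not carry over. Pictures are saved under pics/ and viewed, and the job is handed in when it is done.

Besides the shell and the picture viewer there is one more tool, called after "Emit:" in YAML: its name, and indented under it one key for each argument. play_rows: Moves the arm, as the interface text tells. Its arguments: {"type":"object","properties":{"moves":{"type":"array"},"grip_force":{"type":"number"}},"required":["moves"]}

```bash
mkdir -p pics; cat > h.py <<'E'
from cell import robot
import cv2, numpy as np
def snap(n,f):
    im=robot.read_camera(n); cv2.imwrite('pics/'+f,cv2.cvtColor(im,cv2.COLOR_RGB2BGR)); return im
def proj(c,P):
    m=np.array(c['mtx']);V=np.array(c['view']);P=np.atleast_2d(P)
    p=P@V[:3,:3].T+V[:3,3]; q=p*[1,-1,-1]; u=q@m.T; return u[:,:2]/u[:,2:]
def onplane(c,uv,z):
    m=np.array(c['mtx']);V=np.array(c['view'])
    d=np.linalg.inv(m)@[uv[0],uv[1],1]; d=V[:3,:3].T@(d*[1,-1,-1]); o=-V[:3,:3].T@V[:3,3]
    return o+d*(z-o[2])/d[2]
E
python3 - <<'E'
from h import *
print(robot.observe())
for n in ('scene','side','wrist'):
    snap(n,n+'0.png'); c=robot.get_calibration(n); print(n,c)
    for l in ['fixture','end_stop','ring_lamp','carrier','knob','lever_grip','lever_hinge']:
        r=robot.spot_in(n,l); print(l,[(np.round(x['point']),round(x['score'],2)) for x in r[:3]])
E
```

```text
{'time': 0.0, 'qpos': array([-1.45973338e-01,  3.42717758e-01,  1.52499769e+00, -2.38372063e-05,
        1.27540498e+00, -1.45971120e-01]), 'qvel': array([-0.00081526,  0.00065331,  0.00044841, -0.00083559, -0.00037329,
       -0.0006655 ]), 'joint_efforts': array([ 7.61924657e-04, -4.31245601e+01, -2.44219762e+01,  7.17750052e-02,
        5.59406646e-02, -1.04314388e-04]), 'tool_pos': array([5.24553283e-01, 9.39134029e-05, 1.96254324e-01]), 'tool_rot': array([-1.7018487 ,  1.56926838,  3.01054502]), 'contact_force': array([ 0.02417218,  0.43579801, -0.74840262]), 'torque': array([ 0.04701262,  0.0120286 , -0.03708741]), 'opening': 0.09171718516852778}
scene {'mtx': array([[456.00005674,   0.        , 321.05874315],
       [  0.        , 456.00005674, 233.6432228 ],
       [  0.        ,   0.        ,   1.        ]]), 'view': array([[ 0.80246318,  0.5966988 , -0.00183839, -0.47239976],
       [-0.39378426,  0.53188573,  0.74968762,  0.15289775],
       [ 0.44831552, -0.60087278,  0.66178931, -1.27386617],
       [ 0.        ,  0.        ,  0.        ,  1.        ]])}
fixture [(array(
[... 1361 characters left out ...]
ray([[ 9.99999680e-01, -2.97885863e-04,  7.42972939e-04,
        -5.25127087e-01],
       [ 4.82337079e-04,  9.64986521e-01, -2.62299031e-01,
         3.19749867e-02],
       [-6.38823698e-04,  2.62299306e-01,  9.64986355e-01,
        -3.89579762e-01],
       [ 0.00000000e+00,  0.00000000e+00,  0.00000000e+00,
         1.00000000e+00]])}
fixture []
end_stop [(array([371., 228.]), 0.9)]
ring_lamp [(array([301., 239.]), 0.49)]
carrier [(array([221.,  24.]), 0.87), (array([208., 383.]), 0.77), (array([364., 300.]), 0.75)]
knob [(array([221.,  21.]), 0.74), (array([364., 296.]), 0.61), (array([206., 383.]), 0.55)]
lever_grip [(array([300., 245.]), 0.91)]
lever_hinge [(array([296., 242.]), 0.67)]
```

View pics/scene0.png

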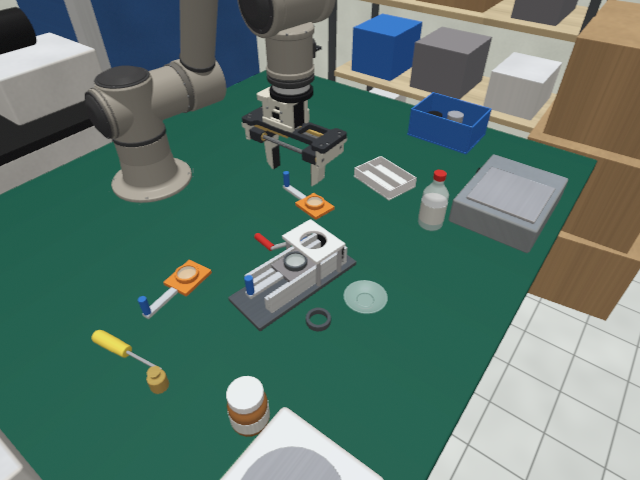

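View pics/side0.png

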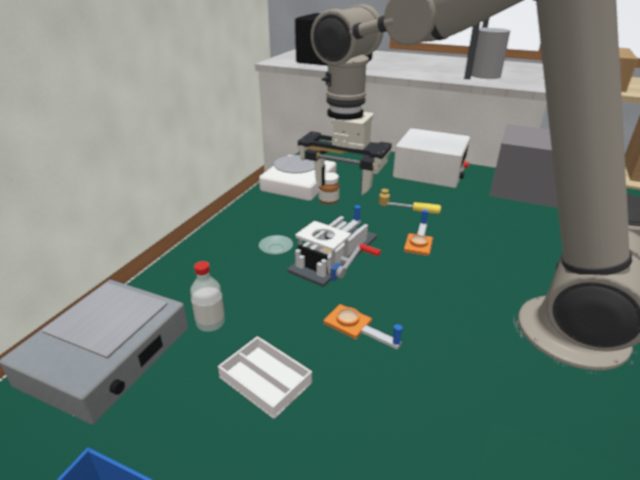

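View pics/wrist0.png

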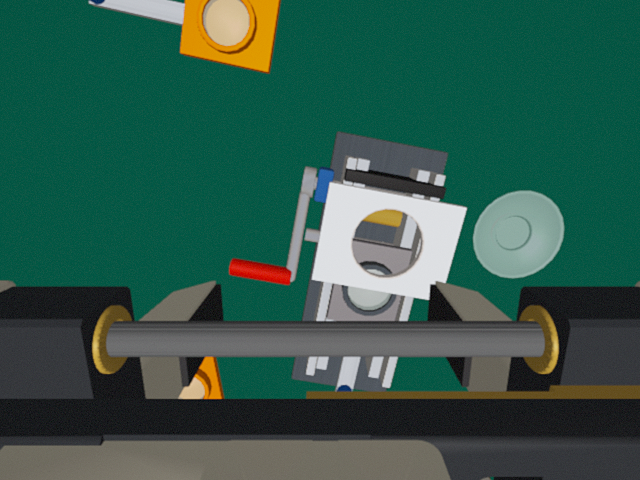

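```bash
cat > fit.py <<'E'
from h import *
from scipy.optimize import least_squares
cw={'mtx':[[383.55903634,0,325.00674107],[0,383.55903634,244.16913997],[0,0,1]],'view':[[9.99999680e-01,-2.97885863e-04,7.42972939e-04,-5.25127087e-01],[4.82337079e-04,9.64986521e-01,-2.62299031e-01,3.19749867e-02],[-6.38823698e-04,2.62299306e-01,9.64986355e-01,-3.89579762e-01],[0,0,0,1]]}
cs=robot.get_calibration('scene')
W=[((80,54,12),(337,132)),((80,-54,12),(447,153)),((-190,54,12),(293,379)),((40,54,90),(331,181)),((40,-54,90),(467,207)),((-40,-54,90),(428,299)),((-40,54,90),(312,278))]
S=[((-190,54,12),(232,294)),((-190,-54,12),(262,321)),((80,-54,12),(355,264)),((-40,54,90),(283,241)),((40,54,90),(311,223)),((40,-54,90),(344,242)),((-40,-54,90),(319,262))]
def T(p,P):
    c,s=np.cos(p[2]),np.sin(p[2]);P=np.atleast_2d(P)/1000.
    return np.c_[p[0]+c*P[:,0]-s*P[:,1],p[1]+s*P[:,0]+c*P[:,1],P[:,2]]
def res(p,C=(0,1)):
    r=[]
    for i,(c,D) in enumerate(((cw,W),(cs,S))):
        if i in C: r.append((proj(c,T(p,[d[0] for d in D]))-[d[1] for d in D]).ravel())
    return np.concatenate(r)
if __name__=='__main__':
    for C in ((0,1),(0,),(1,)):
        s=least_squares(res,[0.56,0.02,1.4],args=(C,),loss='soft_l1'); print(C,s.x); print(np.round(s.fun,1))
    s=least_squares(res,[0.56,0.02,1.4],loss='soft_l1');p=s.x
    for ang in (.3,.4,.5,.6):
        # hinge x unknown offset: print later
        pass
    # lever: handle inner end / outer end in wrist; knob in scene
    for z in (.094,.052+.0):
        q=onplane(cs,(249,277 if z>.09 else 294),z); d=q[:2]-p[:2];c_,s_=np.cos(p[2]),np.sin(p[2]);print('knob',q,d@[c_,s_],d@[-s_,c_])
    for z in (.05,.06,.07):
      for uv in ((232,267),(291,277),(311,169),(300,183)):
        q=onplane(cw,uv,z); d=q[:2]-p[:2];print(z,uv,np.round(q,4),d@[c_,s_],d@[-s_,c_])
E
python3 fit.py
python3 - <<'E'
import cv2
a=cv2.imread('pics/scene0.png')[200:340,200:380]; cv2.imwrite('pics/s0z.png',cv2.resize(a,None,fx=4,fy=4))
a=cv2.imread('pics/side0.png')[200:290,270:400]; cv2.imwrite('pics/d0z.png',cv2.resize(a,None,fx=6,fy=6))
E
```

```text
(0, 1) [ 0.57501151 -0.008354    1.39115618]
[-0.2 -1.9  2.1 -1.7 -1.3 -0.  -0.8  0.4  0.1 -0.6 12.7  1.4  0.4  0.6
 -4.3  2.5 -2.3  6.9  1.7 -3.9 -1.  -6.1 -0.8 -4.7  1.2  0.6 -2.2 -0.7]
(0,) [ 0.57478355 -0.00853798  1.38951111]
[-0.2 -1.8  2.  -1.3 -1.8  0.  -1.   0.5 -0.2 -0.2 12.3  1.7  0.   0.7]
(1,) [ 0.57725747 -0.00723314  1.39697769]
[-3.   3.1 -0.5  7.3  2.8 -4.   0.1 -5.9  0.2 -4.5  2.5  0.6 -0.8 -0.6]
knob [ 0.54552373 -0.17062557  0.094     ] -0.16492905285389733 1.930493946624516e-05
knob [ 0.54595356 -0.17754231  0.052     ] -0.17165768830223022 -0.0016394545182802363
0.05 (232, 267) [ 0.4396 -0.0415  0.05  ] -0.05681417552728838 0.12730620756558522
0.05 (291, 277) [ 0.4936 -0.0513  0.05  ] -0.05679158126803626 0.07243852884827155
0.05 (311, 169) [0.5131 0.0471 0.05  ] 0.043474371314567356 0.07084082887668527
0.05 (300, 183) [0.5034 0.0351 0.05  ] 0.03000710346283503 0.07820450113577833
0.06 (232, 267) [ 0.4421 -0.0381  0.06  ] -0.053046726486840286 0.12540147551886766
0.06 (291, 277) [ 0.4945 -0.0476  0.06  ] -0.05302480725470972 0.07217302607740754
0.06 (311, 169) [0.5134 0.0478 0.06  ] 0.044245595148132276 0.07062305906315941
0.06 (300, 183) [0.5041 0.0362 0.06  ] 0.031180676005957374 0.0777667339134484
0.07 (232, 267) [ 0.4447 -0.0348  0.07  ] -0.049279277446392176 0.12349674347215005
0.07 (291, 277) [ 0.4955 -0.044   0.07  ] -0.04925803324138322 0.07190752330654356
0.07 (311, 169) [0.5138 0.0485 0.07  ] 0.04501681898169721 0.07040528924963343
0.07 (300, 183) [0.5047 0.0373 0.07  ] 0.032354248549079694 0.07732896669111858
```

View pics/s0z.png

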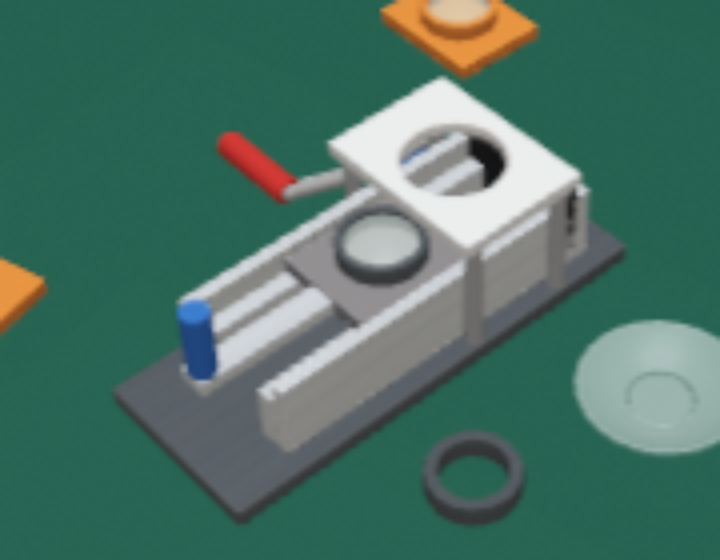

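View pics/d0z.png

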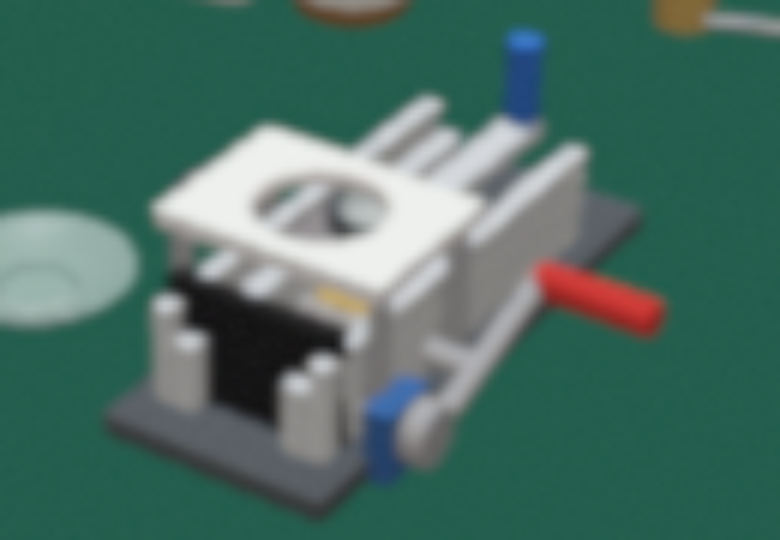

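```bash
cat > fit2.py <<'E'
from h import *
import fit
from fit import T,cw,cs
from scipy.optimize import least_squares
cd=robot.get_calibration('side')
fit.W=[w for w in fit.W if w[0]!=(-40,-54,90)]
fit.S=[((-190,54,12),(230,297.5)),((-190,-54,12),(260,329)),((80,-54,12),(355.5,262.5)),((-40,54,90),(282.5,236)),((40,54,90),(310,219.5)),((40,-54,90),(345.5,243)),((-40,-54,90),(317,261))]
D=[((80,-54,12),(287.5,269.5)),((80,54,12),(323,286)),((40,54,90),(333.5,247.5)),((40,-54,90),(295.5,235)),((-40,-54,90),(315,221)),((-40,54,90),(350.5,234))]
def res(p,C=(0,1,2)):
    r=[fit.res(p)] if C else []
    r.append((proj(cd,T(p,[d[0] for d in D]))-[d[1] for d in D]).ravel())
    return np.concatenate(r)
s=least_squares(res,[.575,-.008,1.39],loss='soft_l1');p=s.x
print(p);print(np.round(s.fun,1))
print('side only',least_squares(lambda p:res(p,()),p).x)
def tri(obs,x0=(.5,0,.05)):
    f=lambda x:np.concatenate([(proj(c,x)-uv).ravel() for c,uv in obs])
    s=least_squares(f,x0); d=s.x[:2]-p[:2];c,sn=np.cos(p[2]),np.sin(p[2])
    print(np.round(s.x,4),'fix',np.round([d@[c,sn],d@[-sn,c],s.x[2]],4),np.round(s.fun,1))
print('outer');tri([(cw,(231,267)),(cs,(257,235.5)),(cd,(379.5,252.5))])
print('inner');tri([(cw,(291,277)),(cs,(272,247.5)),(cd,(360.8,245.8))])
print('hub');tri([(cw,(308,178)),(cd,(340.8,272))])
print('knobtop');tri([(cs,(249,277)),(cd,(270+525/6,200+40/6))])
E
python3 fit2.py
```

```text
[ 0.5751671  -0.00871663  1.39419247]
[-0.3 -1.4  2.1 -1.5 -0.7  0.5 -0.8  1.1  0.2 -0.3  0.7  1.2 -2.3 -0.6
 -0.1 -0.8  1.2 -2.4 -0.5 -1.   0.1 -1.1 -0.3 -0.4 -0.2  0.4 -0.9 -1.8
  0.3 -3.2 -0.4 -0.2  0.1 -1.3 -0.9 -0.8  0.  -1.4]
side only [ 0.57171666 -0.00296291  1.38800131]
outer
[ 0.4391 -0.0411  0.0508] fix [-0.0557  0.1283  0.0508] [ 0.2 -0.2 -0.7 -0.2 -0.1 -0.1]
inner
[ 0.4933 -0.051   0.0506] fix [-0.056   0.0731  0.0506] [-0.3 -0.1 -0.3  0.3 -1.1 -0.3]
hub
[0.5092 0.0368 0.0228] fix [0.0333 0.0729 0.0228] [-0.   0.  -0.1  0. ]
knobtop
[ 0.5437 -0.1693  0.0918] fix [-0.1636  0.0027  0.0918] [-0.1 -0.  -0.1  0. ]
```

```bash
cat > plan.py <<'E'
from h import *
from scipy.spatial.transform import Rotation as Ro
P=np.array([.5752,-.0087]);A=1.394
def fx(x,y,z): c,s=np.cos(A),np.sin(A); return np.array([P[0]+c*x-s*y,P[1]+s*x+c*y,z])
def tofx(w): d=np.array(w[:2])-P; c,s=np.cos(A),np.sin(A); return np.array([d@[c,s],d@[-s,c],w[2]])
def go(t,jaw=None):
    o=robot.observe();R=Ro.from_euler('xyz',o['tool_rot']).as_matrix()
    print('t',round(o['time'],2),'tcp fix',np.round(tofx(o['tool_pos']),4),'F',np.round(o['contact_force'],1),'open',round(o['opening'],4))
    if jaw is not None:
        d=np.array([np.cos(jaw),np.sin(jaw),0]); 
        print('tool axes in world',np.round(R.T,3).tolist())
        a=np.degrees(np.arctan2(R[:,2]@d,R[:,1]@d)); a=(a+90)%180-90; print('turn about tool x deg',round(a,1),'q6',o['qpos'][5])
        R2=R@Ro.from_rotvec([np.radians(a),0,0]).as_matrix()
        print('delta in tool axes after turn',np.round(R2.T@(t-o['tool_pos']),4))
    print('delta tool',np.round(R.T@(t-o['tool_pos']),4))
E
python3 - <<'E'
from plan import *
go(fx(-.164,.001,.14),A+np.pi/2)
from fit import cw
print(tofx(onplane(cw,(208,383),.015)))
E
```

```text
t 1.2 tcp fix [-0.0002  0.0509  0.1969] F [ 0.1 -1.6 -0.4] open 0.0915
tool axes in world [[0.0, -0.0, -1.0], [1.0, -0.0, 0.0], [-0.0, -1.0, 0.0]]
turn about tool x deg 10.1 q6 -0.14600506213034023
delta in tool axes after turn [0.0569 0.0499 0.1638]
delta tool [0.0569 0.0204 0.17  ]
[-0.20871041  0.14529371  0.015     ]
```

Emit:
play_rows:
  moves:
    - [[0,0,0,5,0.3],[0,0,0,5.1,0.3],[0,0.01,0.033,0,0.3],[0,0.01,0.033,0,0.3],[0,0.01,0.033,0,0.3],[0,0.01,0.033,0,0.3],[0,0.01,0.032,0,0.3],[0.02,0,0,0,0.3],[0.02,0,0,0,0.3],[0,0,0,0,0.3]]
  grip_force: 10

```text
time: 2.2
tool_pos: [0.5459, -0.1774, 0.1563]
tool_rot: [1.458, 1.568, -0.295]
contact_force: [0.1, -0.3, -0.5]
opening: 0.0599
```

```bash
python3 - <<'E'
from plan import *
go(fx(-.164,.001,.068),A+np.pi/2)
snap('wrist','w1.png'); c=robot.get_calibration('wrist'); snap('scene','s1.png')
print('pred knob top',proj(c,fx(-.164,.001,.094)))
print(c)
E
```

```text
t 2.2 tcp fix [-0.1712 -0.0008  0.1563] F [ 0.1 -0.3 -0.5] open 0.0599
tool axes in world [[0.003, -0.001, -1.0], [0.983, -0.181, 0.003], [-0.181, -0.983, 0.0]]
turn about tool x deg -0.3 q6 -0.26563667949418146
delta in tool axes after turn [ 0.0883 -0.002  -0.0073]
delta tool [ 0.0883 -0.0021 -0.0072]
pred knob top [[320.92716634 237.78295376]]
{'mtx': array([[383.55903634,   0.        , 325.00674107],
       [  0.        , 383.55903634, 244.16913997],
       [  0.        ,   0.        ,   1.        ]]), 'view': array([[ 0.98337965, -0.1814783 ,  0.00548638, -0.57042797],
       [ 0.17651011,  0.948507  , -0.26301833,  0.09399503],
       [ 0.04252825,  0.25961528,  0.96477524, -0.32918088],
       [ 0.        ,  0.        ,  0.        ,  1.        ]])}
```

View pics/w1.png

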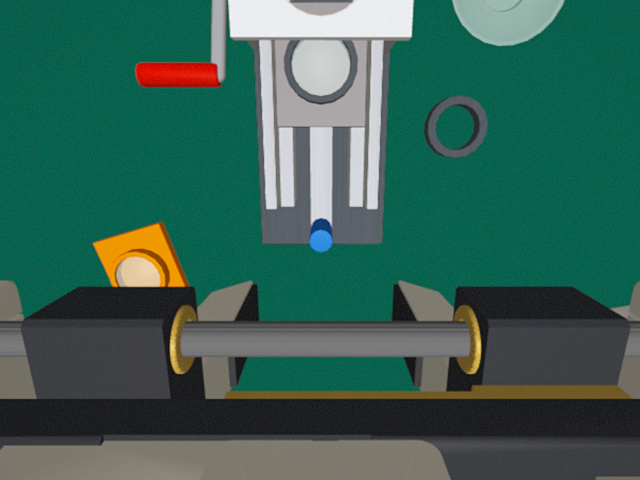

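Emit:
play_rows:
  moves:
    - [[0.02,-0.001,-0.003,0,0.3],[0.02,-0.001,-0.002,0,0.3],[0.02,0,0,0,0.3],[0.02,0,0,0,0.3],[0.01,0,0,0,0.3],[0,0,0,0,-0.8],[0,0,0,0,-0.8],[0,0,0,0,-0.8],[0,0,0,0,-0.8],[0,0,0,0,-0.8]]
  grip_force: 10

```text
time: 3.3
tool_pos: [0.5554, -0.1728, 0.0795]
tool_rot: [1.348, 1.542, -0.4]
contact_force: [0.5, -0.4, -0.4]
opening: 0.0238
```

```bash
python3 - <<'E'
from plan import *
go(fx(-.115,.001,.067),A+np.pi/2)
snap('scene','s2.png');snap('side','d2.png')
a=cv2.imread('pics/s2.png')[180:340,180:380];b=cv2.imread('pics/d2.png')[160:320,270:470]
cv2.imwrite('pics/sd2.png',cv2.resize(np.hstack([a,b]),None,fx=2,fy=2))
E
```

```text
t 3.3 tcp fix [-0.165  -0.0094  0.0795] F [ 0.5 -0.4 -0.4] open 0.0238
tool axes in world [[0.027, -0.011, -1.0], [0.984, -0.176, 0.028], [-0.176, -0.984, 0.006]]
turn about tool x deg -0.0 q6 -0.2574353869835645
delta in tool axes after turn [ 0.0118 -0.0107 -0.0501]
delta tool [ 0.0118 -0.0107 -0.0501]
```

View pics/sd2.png

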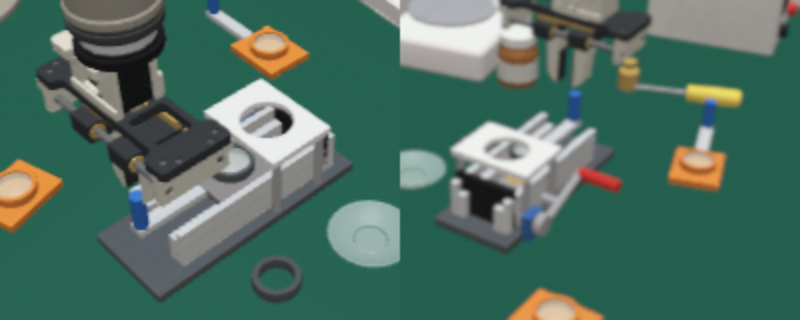

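```bash
python3 - <<'E'
from plan import *
o=robot.observe();print(o['qpos'],o['tool_pos'],o['opening'])
for n,off in (('scene',(180,180,0)),('side',(270,160,400))):
    c=robot.get_calibration(n)
    for p in (o['tool_pos'],fx(-.166,.001,.094)): 
        u=proj(c,p)[0]; print(n,u,'in view',(u-off[:2])*2+[off[2],0])
snap('wrist','w2.png');print(proj(robot.get_calibration('wrist'),[fx(-.166,.001,.094),o['tool_pos']]))
E
```

```text
[-4.34068774e-01  5.41081957e-01  1.55242264e+00  1.08557998e-03
  1.01925171e+00 -2.57392818e-01] [ 0.55526095 -0.17282996  0.07925603] 0.015975826170738557
scene [252.76306875 285.2279785 ] in view [145.5261375  210.45595701]
scene [248.32695903 277.29152832] in view [136.65391807 194.58305664]
side [353.57515578 209.41055476] in view [567.15031156  98.82110953]
side [357.29699681 205.46984356] in view [574.59399362  90.93968711]
[[305.38572798 294.71349533]
 [325.64522848 281.64919362]]
```

View pics/w2.png

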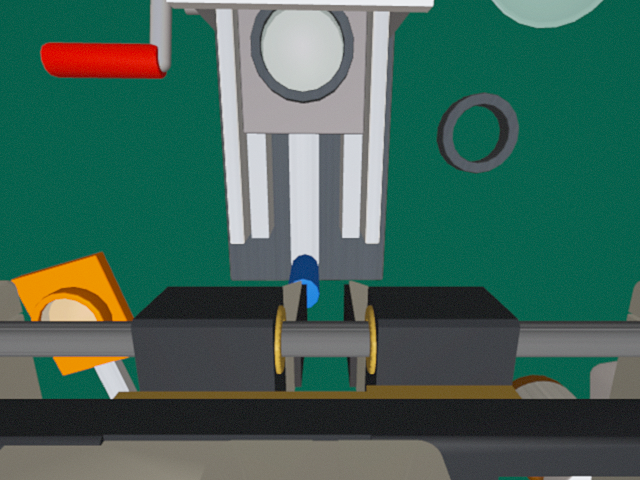

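Emit:
play_rows:
  moves:
    - [[-0.008,0,0,0,-0.6],[-0.008,0,0,0,-0.6],[-0.008,0,0,0,-0.6],[-0.008,0,0,0,0.3],[-0.005,0,0,0,0.3],[0,-0.004,0,0,0.3],[0,-0.004,0,0,0.3],[0,0,0,0,0.3],[0,0,0,0,0.3],[0,0,0,0,0.3]]

```text
time: 4.45
tool_pos: [0.5452, -0.1708, 0.1196]
tool_rot: [1.345, 1.542, -0.403]
contact_force: [-0.4, -0.3, 0.2]
opening: 0.0597
```

```bash
python3 - <<'E'
from plan import *
go(fx(-.166,.001,.067),A+np.pi/2)
o=robot.observe();print(o['opening'])
snap('wrist','w3.png');print(proj(robot.get_calibration('wrist'),[fx(-.166,.001,.094),o['tool_pos']]))
E
```

```text
t 4.45 tcp fix [-0.1648  0.0011  0.1196] F [-0.4 -0.3  0.2] open 0.0597
tool axes in world [[0.026, -0.011, -1.0], [0.984, -0.176, 0.028], [-0.177, -0.984, 0.006]]
turn about tool x deg -0.0 q6 -0.26146521307120496
delta in tool axes after turn [ 0.0525 -0.0014  0.0008]
delta tool [ 0.0525 -0.0014  0.0008]
0.059724877993669594
[[324.10557028 267.50568592]
 [325.28675074 281.41818622]]
```

View pics/w3.png

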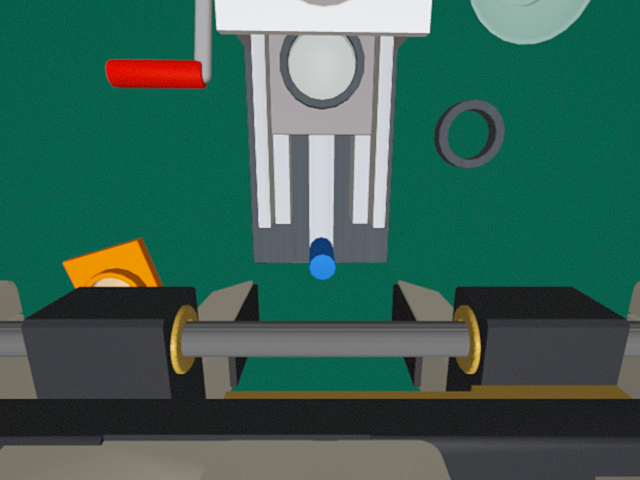

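Emit:
play_rows:
  moves:
    - [[0.006,-0.001,0,0,0.3],[0.006,-0.001,0,0,0.3],[0.006,-0.001,0,0,0.3],[0.006,0,0,0,0.3],[0.006,0,0,0,0.3],[0.006,0,0,0,0.3],[0.006,0,0,0,0.3],[0.006,0,0,0,0.3],[0.003,0,0,0,0.3],[0,0,0,0,0.3]]

```text
time: 5.5
tool_pos: [0.5428, -0.1705, 0.0623]
tool_rot: [1.351, 1.545, -0.397]
contact_force: [-0.5, 0.3, -0.3]
opening: 0.0597
```

```bash
python3 - <<'E'
from plan import *
go(fx(-.166,.001,.067),A+np.pi/2)
E
```

```text
t 5.5 tcp fix [-0.165   0.0034  0.0623] F [-0.5  0.3 -0.3] open 0.0597
tool axes in world [[0.024, -0.01, -1.0], [0.984, -0.176, 0.025], [-0.176, -0.984, 0.006]]
turn about tool x deg -0.0 q6 -0.2630785592400264
delta in tool axes after turn [-0.0047  0.0026  0.0011]
delta tool [-0.0047  0.0026  0.0011]
```

Emit:
play_rows:
  moves:
    - [[-0.005,0.002,0.001,0,0.3],[0,0,0,0,0.3],[0,0,0,0,-0.9],[0,0,0,0,-0.9],[0,0,0,0,-0.9],[0,0,0,0,-0.9],[0,0,0,0,-0.9],[0,0,0,0,-0.9],[0,0,0,0,-0.9],[0,0,0,0,-0.9]]
  grip_force: 10

```text
time: 6.5
tool_pos: [0.5454, -0.1722, 0.069]
tool_rot: [1.345, 1.543, -0.403]
contact_force: [-0.3, 0.0, -0.2]
opening: 0.0056
```

```bash
python3 - <<'E'
from plan import *
go(fx(-.115,.001,.067),A+np.pi/2)
snap('wrist','w4.png');snap('scene','s4.png')
a=cv2.imread('pics/s4.png')[180:340,180:380];b=cv2.imread('pics/w4.png')[:320,140:540]
cv2.imwrite('pics/sw4.png',np.hstack([cv2.resize(a,None,fx=2,fy=2),b]))
E
```

```text
t 6.5 tcp fix [-0.1662  0.0006  0.069 ] F [-0.3  0.  -0.2] open 0.0056
tool axes in world [[0.026, -0.011, -1.0], [0.984, -0.176, 0.028], [-0.176, -0.984, 0.006]]
turn about tool x deg -0.0 q6 -0.2639253995811414
delta in tool axes after turn [ 0.0017 -0.0004 -0.0513]
delta tool [ 0.0017 -0.0005 -0.0513]
```

View pics/sw4.png

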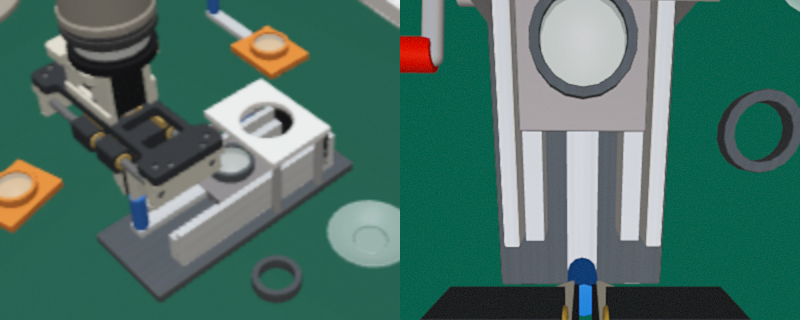

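```bash
python3 - <<'E'
from plan import *
o=robot.observe();print(o['opening'],o['contact_force'])
cs=robot.get_calibration('scene')
print(proj(cs,[o['tool_pos'],o['tool_pos']+[0,0,.019]]))
a=cv2.imread('pics/s4.png')[250:320,210:300];a0=cv2.imread('pics/scene0.png')[250:320,210:300]
cv2.imwrite('pics/cmp4.png',cv2.resize(np.hstack([a0,a]),None,fx=4,fy=4,interpolation=cv2.INTER_CUBIC))
a=cv2.imread('pics/w4.png')[220:420,230:430];cv2.imwrite('pics/w4z.png',cv2.resize(a,None,fx=3,fy=3))
E
```

```text
0.004756314845814163 [-0.33740498  0.22357507  0.39963529]
[[249.75830027 286.35200729]
 [248.706631   279.62962871]]
```

View pics/cmp4.png

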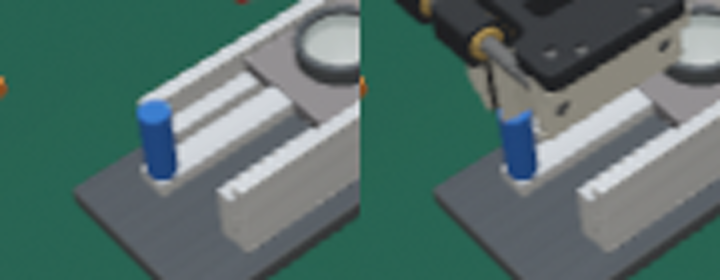

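View pics/w4z.png

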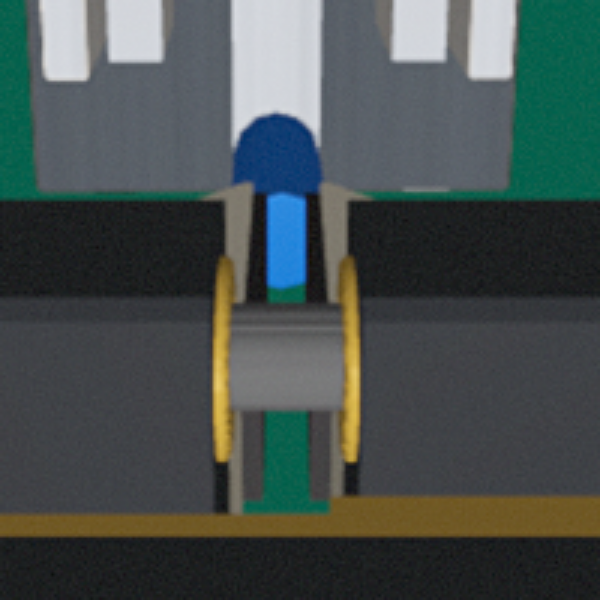

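```bash
python3 - <<'E'
from plan import *
c=robot.get_calibration('wrist')
for x in (-.166,-.160,-.155,-.150,-.170):
    print(x,'top front/back',np.round(proj(c,[fx(x+.008,.001,.094),fx(x-.008,.001,.094),fx(x,.009,.094),fx(x,-.007,.094)])).tolist(),'bottom front',np.round(proj(c,fx(x+.008,.001,.052))).tolist())
o=robot.observe();print(o['opening'],tofx(o['tool_pos']))
E
```

```text
-0.166 top front/back [[326.0, 284.0], [326.0, 317.0], [309.0, 301.0], [343.0, 300.0]] bottom front [[324.0, 257.0]]
-0.16 top front/back [[326.0, 272.0], [326.0, 305.0], [308.0, 289.0], [344.0, 288.0]] bottom front [[324.0, 246.0]]
-0.155 top front/back [[326.0, 261.0], [326.0, 295.0], [308.0, 278.0], [344.0, 278.0]] bottom front [[324.0, 237.0]]
-0.15 top front/back [[326.0, 250.0], [326.0, 284.0], [308.0, 268.0], [344.0, 267.0]] bottom front [[324.0, 229.0]]
-0.17 top front/back [[326.0, 293.0], [326.0, 324.0], [309.0, 309.0], [343.0, 308.0]] bottom front [[324.0, 263.0]]
0.004756314845814163 [-0.16621558  0.00057616  0.06900585]
```

Emit:
play_rows:
  moves:
    - [[0,0,-0.003,0,-0.9],[0,0,-0.003,0,-0.9],[0,0,-0.003,0,-0.9],[0,0,-0.003,0,-0.9],[0,0,0,0,-0.9],[0,0,0,0,-0.9],[0,0,0,0,-0.9],[0,0,0,0,-0.9],[0,0,0,0,-0.9],[0,0,0,0,-0.9]]

```text
time: 7.6
tool_pos: [0.5477, -0.1592, 0.0689]
tool_rot: [1.348, 1.543, -0.4]
contact_force: [0.2, 0.0, -0.6]
opening: 0.0045
```

```bash
python3 - <<'E'
from plan import *
go(fx(-.115,.001,.067),A+np.pi/2)
snap('wrist','w5.png');snap('scene','s5.png')
a=cv2.imread('pics/s5.png')[240:320,200:300];b=cv2.imread('pics/w5.png')[220:420,230:430]
cv2.imwrite('pics/sw5.png',np.hstack([cv2.resize(a,(400,320)),cv2.resize(b,(320,320))]))
c=robot.get_calibration('wrist')
for x in (-.166,-.160,-.155,-.150):
    print(x,'top front/back',np.round(proj(c,[fx(x+.008,.001,.094),fx(x-.008,.001,.094)])).tolist(),'bottom front',np.round(proj(c,fx(x+.008,.001,.052))).tolist())
E
```

```text
t 7.6 tcp fix [-0.153   0.0006  0.0689] F [ 0.2  0.  -0.6] open 0.0045
tool axes in world [[0.026, -0.011, -1.0], [0.984, -0.176, 0.027], [-0.176, -0.984, 0.006]]
turn about tool x deg -0.0 q6 -0.24070550320785067
delta in tool axes after turn [ 0.0016 -0.0004 -0.038 ]
delta tool [ 0.0016 -0.0005 -0.038 ]
-0.166 top front/back [[326.0, 311.0], [326.0, 342.0]] bottom front [[324.0, 279.0]]
-0.16 top front/back [[326.0, 299.0], [326.0, 331.0]] bottom front [[324.0, 269.0]]
-0.155 top front/back [[326.0, 289.0], [326.0, 321.0]] bottom front [[324.0, 260.0]]
-0.15 top front/back [[326.0, 279.0], [326.0, 311.0]] bottom front [[324.0, 252.0]]
```

View pics/sw5.png

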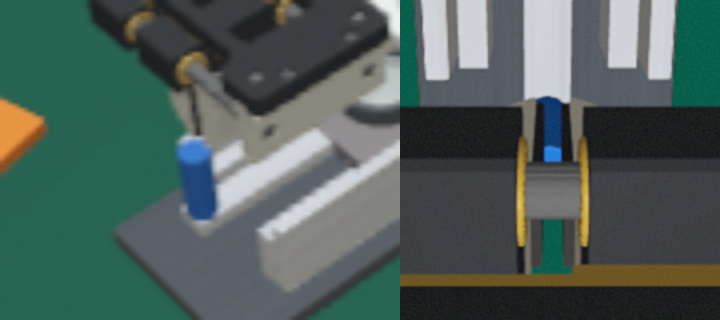

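```bash
python3 - <<'E'
from plan import *
cs=robot.get_calibration('scene');cd=robot.get_calibration('side')
print(proj(cs,[[.5246,0,.1963],[.5246-.046,0,.1963],[.5246+.046,0,.1963]]),proj(cd,[[.5246,0,.1963],[.5246-.046,0,.1963],[.5246+.046,0,.1963]]))
snap('side','d5.png');o=robot.observe()
print(proj(cd,o['tool_pos']),proj(cs,o['tool_pos']))
a=cv2.imread('pics/d5.png')[140:260,290:440];b=cv2.imread('pics/s5.png')[210:330,190:340]
cv2.imwrite('pics/sd5.png',cv2.resize(np.hstack([a,b]),None,fx=2.6,fy=2.6))
E
```

```text
[[295.07249812 186.73601441]
 [277.53786435 178.88930798]
 [313.42142903 194.94711685]] [[342.6276502  199.63319075]
 [361.8733696  203.50750866]
 [323.95723738 195.87468668]]
[[354.29697818 215.52433862]] [[255.27848849 282.8709964 ]]
```

View pics/sd5.png

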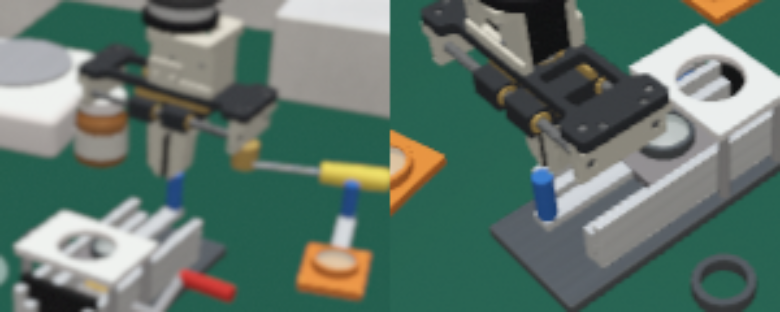

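```bash
python3 - <<'E'
from plan import *
from scipy.optimize import least_squares
cs=robot.get_calibration('scene');cd=robot.get_calibration('side')
def tri(obs):
    s=least_squares(lambda x:np.concatenate([(proj(c,x)-uv).ravel() for c,uv in obs]),(.5,0,.05));return s.x,np.round(s.fun,1)
x,f=tri([(cd,(355.4,207.3)),(cs,(250.8,273.5))]);print(x,tofx(x),f)
print(tri([(cs,(278,168)),(cd,(368,192))]))
a=cv2.imread('pics/scene0.png')[100:200,230:360];b=cv2.imread('pics/side0.png')[120:220,290:420]
cv2.imwrite('pics/tips.png',cv2.resize(np.hstack([a,b]),None,fx=3,fy=3))
c=robot.get_calibration('wrist')
# camera position relative to TCP
V=c['view'];print('cam',-V[:3,:3].T@V[:3,3],robot.observe()['tool_pos'])
E
```

```text
[ 0.5439652  -0.16192276  0.09456281] [-0.15632783  0.00379959  0.09456281] [ 1.  -0.3  0.7  0.3]
(array([0.47347918, 0.00072352, 0.2230442 ]), array([-3. , -1.2, -3.3,  1.3]))
cam [ 0.55512266 -0.08704449  0.25614885] [ 0.54772327 -0.15915124  0.06892636]
```

View pics/tips.png

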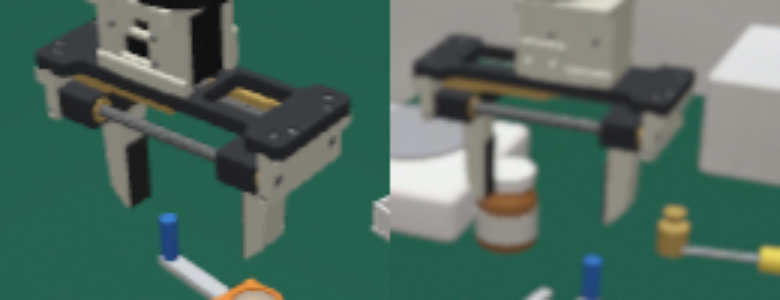

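Emit:
play_rows:
  moves:
    - [[-0.005,0,0,0,-0.9],[-0.005,0,0,0,0.3],[0,0,0.003,0,0.3],[0,0,0.003,0,0.3],[0,0,0.003,0,0.3],[0,0,0.003,0,0.3],[0,0,0,0,0.3],[0,0,0,0,0.3],[0,0,0,0,0.3],[0,0,0,0,0.3]]

```text
time: 8.75
tool_pos: [0.545, -0.1723, 0.0799]
tool_rot: [1.346, 1.543, -0.402]
contact_force: [-0.7, -0.4, -0.4]
opening: 0.0594
```

```bash
python3 - <<'E'
from plan import *
go(fx(-.166,.0015,.041),A+np.pi/2)
E
```

```text
t 8.75 tcp fix [-0.1663  0.0009  0.0799] F [-0.7 -0.4 -0.4] open 0.0594
tool axes in world [[0.026, -0.011, -1.0], [0.984, -0.177, 0.027], [-0.177, -0.984, 0.006]]
turn about tool x deg -0.1 q6 -0.26396156151838424
delta in tool axes after turn [ 0.0389 -0.0016 -0.0006]
delta tool [ 0.0389 -0.0016 -0.0006]
```

Emit:
play_rows:
  moves:
    - [[0.004,0,0,0,0.3],[0.005,0,0,0,0.3],[0.005,0,0,0,0.3],[0.005,0,0,0,0.3],[0.005,0,0,0,0.3],[0.005,0,0,0,0.3],[0.004,0,0,0,0.3],[0.002,0,0,0,0.3],[0,0,0,0,0.3],[0,0,0,0,0.3]]

```text
time: 9.75
tool_pos: [0.5456, -0.1722, 0.0408]
tool_rot: [1.349, 1.544, -0.399]
contact_force: [0.3, -0.1, -0.0]
opening: 0.0598
```

```bash
python3 - <<'E'
from plan import *
go(fx(-.166,.0015,.041),A+np.pi/2)
snap('side','d6.png');snap('scene','s6.png')
a=cv2.imread('pics/d6.png')[140:260,290:440];b=cv2.imread('pics/s6.png')[210:330,190:340]
cv2.imwrite('pics/sd6.png',cv2.resize(np.hstack([a,b]),None,fx=2.6,fy=2.6))
E
```

```text
t 9.75 tcp fix [-0.1661  0.0004  0.0408] F [ 0.3 -0.1 -0. ] open 0.0598
tool axes in world [[0.024, -0.01, -1.0], [0.984, -0.176, 0.026], [-0.176, -0.984, 0.006]]
turn about tool x deg -0.0 q6 -0.2639272796489847
delta in tool axes after turn [-0.0002 -0.0011 -0.0001]
delta tool [-0.0002 -0.0011 -0.0001]
```

View pics/sd6.png

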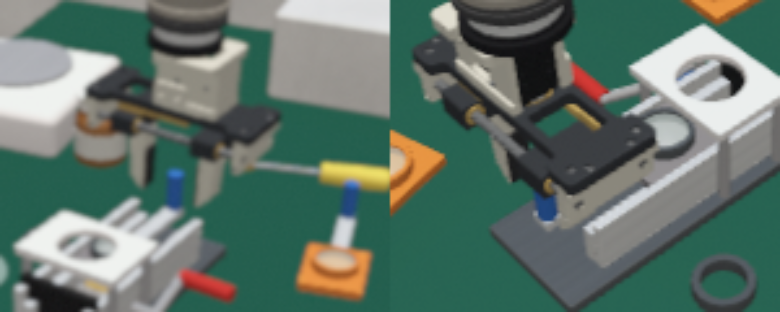

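The knob now sits between the finger pads. I'll close on it and check that the opening reads about 16 mm.

Emit:
play_rows:
  moves:
    - [[0,-0.001,0,0,-0.9],[0,0,0,0,-0.9],[0,0,0,0,-0.9],[0,0,0,0,-0.9],[0,0,0,0,-0.9],[0,0,0,0,-0.9],[0,0,0,0,-0.9],[0,0,0,0,-0.9],[0,0,-0.003,0,-0.9],[0,0,-0.003,0,-0.9]]
  grip_force: 10

```text
time: 10.85
tool_pos: [0.5462, -0.167, 0.042]
tool_rot: [1.311, 1.542, -0.438]
contact_force: [-0.3, -2.3, 0.4]
opening: 0.0158
```

```bash
python3 - <<'E'
from plan import *
go(fx(-.115,.001,.041),A+np.pi/2)
E
```

```text
t 10.85 tcp fix [-0.161   0.0007  0.042 ] F [-0.3 -2.3  0.4] open 0.0158
tool axes in world [[0.027, -0.012, -1.0], [0.984, -0.176, 0.028], [-0.177, -0.984, 0.008]]
turn about tool x deg -0.0 q6 -0.2532446170268571
delta in tool axes after turn [ 0.0006 -0.0004 -0.046 ]
delta tool [ 0.0006 -0.0004 -0.046 ]
```

Gripped, opening 15.8 mm. Now I'll slide it in.

Emit:
play_rows:
  moves:
    - [[0,0,-0.004,0,-0.9],[0,0,-0.004,0,-0.9],[0,0,-0.004,0,-0.9],[0,0,-0.004,0,-0.9],[0,0,-0.004,0,-0.9],[0,0,-0.004,0,-0.9],[0,0,-0.004,0,-0.9],[0,0,-0.004,0,-0.9],[0,0,-0.002,0,-0.9],[0,0,0,0,-0.9]]

```text
time: 11.85
tool_pos: [0.5529, -0.1303, 0.0419]
tool_rot: [1.28, 1.541, -0.467]
contact_force: [-0.0, -3.1, 0.9]
opening: 0.0154
```

```bash
python3 - <<'E'
from plan import *
go(fx(-.115,.001,.041),A+np.pi/2)
E
```

```text
t 11.85 tcp fix [-0.1236  0.0005  0.0419] F [-0.  -3.1  0.9] open 0.0154
tool axes in world [[0.027, -0.013, -1.0], [0.984, -0.175, 0.029], [-0.175, -0.985, 0.009]]
turn about tool x deg 0.0 q6 -0.1862146848408909
delta in tool axes after turn [ 0.0008 -0.0005 -0.0086]
delta tool [ 0.0008 -0.0005 -0.0086]
```

Emit:
play_rows:
  moves:
    - [[0,0,-0.002,0,-0.9],[0,0,-0.002,0,-0.9],[0,0,-0.002,0,-0.9],[0,0,-0.002,0,-0.9],[0,0,-0.002,0,-0.9],[0,0,-0.002,0,-0.9],[0,0,-0.002,0,-0.9],[0,0,-0.002,0,-0.9],[0,0,0,0,-0.9],[0,0,0,0,-0.9]]

```text
time: 12.85
tool_pos: [0.5539, -0.1222, 0.0424]
tool_rot: [0.925, 1.536, -0.823]
contact_force: [0.4, -2.1, 0.6]
opening: 0.0156
```

```bash
python3 - <<'E'
from plan import *
go(fx(-.115,.001,.041),A+np.pi/2)
snap('wrist','w7.png')
E
```

```text
t 12.85 tcp fix [-0.1154  0.001   0.0424] F [ 0.4 -2.1  0.6] open 0.0156
tool axes in world [[0.023, -0.025, -0.999], [0.984, -0.175, 0.028], [-0.176, -0.984, 0.021]]
turn about tool x deg -0.0 q6 -0.1537120235950822
delta in tool axes after turn [ 0.0014  0.     -0.0005]
delta tool [ 0.0014  0.     -0.0005]
```

View pics/w7.png

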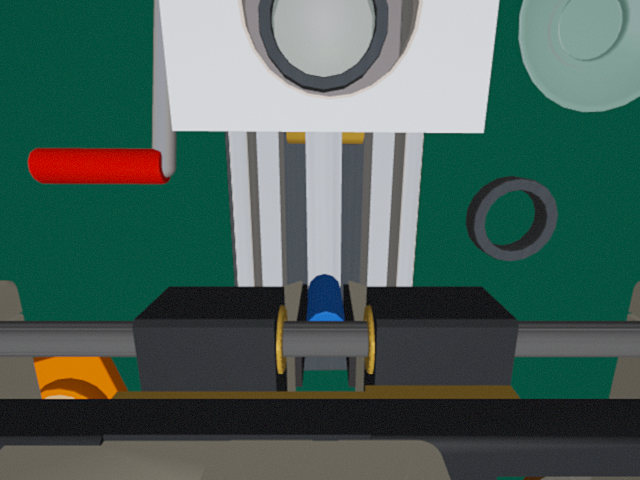

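Emit:
play_rows:
  moves:
    - [[0,0,0,0,-0.3],[0,0,0,0,-0.3],[0,0,0,0,-0.3],[0,0,0,0,0],[0,0,0,0,0],[0,0,0,0,0],[-0.01,0,0,0,0],[-0.01,0,0,0,0],[-0.01,0,0,0,0],[-0.01,0,0,0,0]]

```text
time: 13.9
tool_pos: [0.5525, -0.1186, 0.0844]
tool_rot: [0.952, 1.54, -0.795]
contact_force: [-0.2, -0.2, 0.9]
opening: 0.0456
```

```bash
python3 - <<'E'
from plan import *
go(fx(-.056,.106,.12),A)
snap('wrist','w8.png');c=robot.get_calibration('wrist')
for x in (-.118,-.115,-.112): print(x,proj(c,fx(x,.001,.094)))
E
```

```text
t 13.9 tcp fix [-0.1122  0.003   0.0844] F [-0.2 -0.2  0.9] open 0.0456
tool axes in world [[0.022, -0.022, -1.0], [0.984, -0.175, 0.025], [-0.175, -0.984, 0.018]]
turn about tool x deg -89.9 q6 -0.15452866658958325
delta in tool axes after turn [-0.0392  0.0555 -0.1021]
delta tool [-0.0392 -0.102  -0.0556]
-0.118 [[327.41317194 297.48736027]]
-0.115 [[327.42988208 292.00349976]]
-0.112 [[327.44673807 286.47177356]]
```

View pics/w8.png

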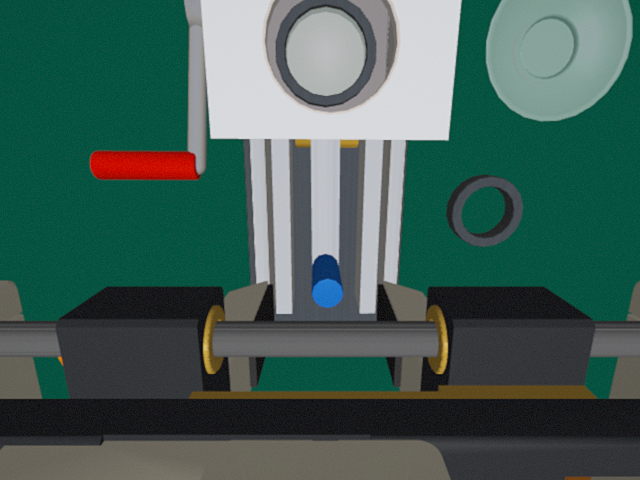

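Emit:
play_rows:
  moves:
    - [[-0.005,0,0,-8.5,0],[-0.005,0,0,-8.5,0],[-0.005,0,0,-8.5,0],[-0.005,0,0,-8.5,0],[-0.005,0,0,-8.5,0],[-0.005,0,0,-8.5,0],[0,0,0,-8.5,0],[0,0,0,-8.5,0],[0,0,0,-8.5,0],[0,0,0,-8.5,0]]
  grip_force: 30

```text
time: 14.95
tool_pos: [0.5544, -0.1188, 0.1242]
tool_rot: [-0.425, 1.529, -0.667]
contact_force: [-0.7, -0.1, -0.2]
opening: 0.0461
```

```bash
python3 - <<'E'
from plan import *
go(fx(-.056,.106,.06),A)
E
```

```text
t 14.95 tcp fix [-0.112   0.0011  0.1242] F [-0.7 -0.1 -0.2] open 0.0461
tool axes in world [[0.033, -0.026, -0.999], [0.24, 0.971, -0.017], [0.97, -0.239, 0.038]]
turn about tool x deg -3.7 q6 -1.6598616564225992
delta in tool axes after turn [ 0.0592  0.0572 -0.1072]
delta tool [ 0.0592  0.0501 -0.1107]
```

Emit:
play_rows:
  moves:
    - [[0,0,0,-3.7,0],[0,0.007,-0.013,0,0],[0,0.007,-0.013,0,0],[0,0.007,-0.013,0,0],[0,0.007,-0.013,0,0],[0,0.007,-0.013,0,0],[0,0.007,-0.013,0,0],[0,0.007,-0.013,0,0],[0,0.004,-0.008,0,0],[0,0,0,0,0]]

```text
time: 15.95
tool_pos: [0.4638, -0.0481, 0.1235]
tool_rot: [-0.443, 1.522, -0.614]
contact_force: [-0.6, 0.1, -0.8]
opening: 0.0454
```

```bash
python3 - <<'E'
from plan import *
go(fx(-.056,.106,.06),A)
snap('wrist','w9.png');c=robot.get_calibration('wrist')
print(proj(c,[fx(-.056,.128,.0507),fx(-.056,.073,.0507),fx(-.115,0,.094)]))
E
```

```text
t 15.95 tcp fix [-0.0584  0.1028  0.1235] F [-0.6  0.1 -0.8] open 0.0454
tool axes in world [[0.04, -0.028, -0.999], [0.17, 0.985, -0.021], [0.985, -0.169, 0.044]]
turn about tool x deg 0.4 q6 -1.6440430787571456
delta in tool axes after turn [ 0.0632  0.0037 -0.006 ]
delta tool [ 0.0632  0.0037 -0.006 ]
[[330.39026854 202.81245283]
 [329.67184692 277.55438144]
 [241.16809533 400.82573276]]
```

View pics/w9.png

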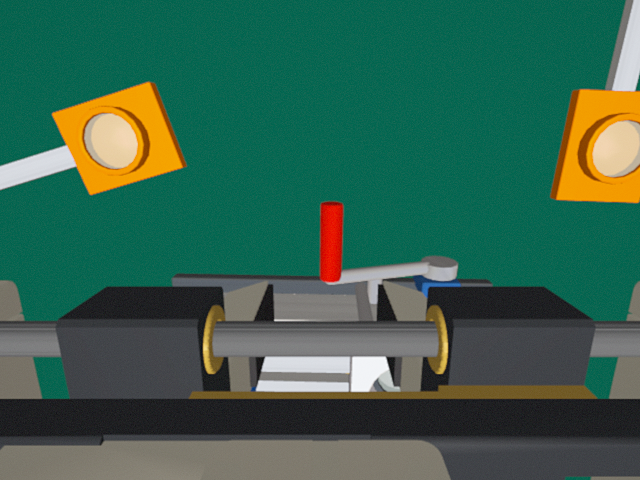

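Emit:
play_rows:
  moves:
    - [[0.006,0,-0.002,0.4,0],[0.007,0.001,-0.002,0,0],[0.007,0.001,-0.002,0,0],[0.007,0.001,0,0,0],[0.007,0,0,0,0],[0.007,0,0,0,0],[0.007,0,0,0,0],[0.007,0,0,0,0],[0,0,0,0,0],[0,0,0,0,0]]

```text
time: 17.0
tool_pos: [0.4625, -0.0473, 0.0623]
tool_rot: [-0.44, 1.522, -0.62]
contact_force: [-0.2, -0.3, -0.6]
opening: 0.0461
```

```bash
python3 - <<'E'
from plan import *
go(fx(-.057,.104,.007),A)
E
```

```text
t 17.0 tcp fix [-0.0578  0.1041  0.0623] F [-0.2 -0.3 -0.6] open 0.0461
tool axes in world [[0.04, -0.028, -0.999], [0.179, 0.984, -0.021], [0.983, -0.178, 0.044]]
turn about tool x deg -0.1 q6 -1.628471619333699
delta in tool axes after turn [ 0.0552  0.002  -0.0023]
delta tool [ 0.0552  0.0019 -0.0023]
```

Emit:
play_rows:
  moves:
    - [[0.006,0,0,0,0],[0.006,0.001,-0.001,0,0],[0.006,0,0,0,0],[0.006,0.001,-0.001,0,0],[0.006,0,0,0,0],[0.006,0,0,0,0],[0.006,0,0,0,0],[0.005,0,0,0,0],[0.003,0,0,0,0],[0,0,0,0,0]]

```text
time: 18.0
tool_pos: [0.4634, -0.0464, 0.0081]
tool_rot: [-0.434, 1.521, -0.614]
contact_force: [-0.4, 1.0, -0.6]
opening: 0.0462
```

```bash
python3 - <<'E'
from plan import *
go(fx(-.057,.104,.007),A)
snap('side','d10.png');snap('scene','s10.png')
a=cv2.imread('pics/d10.png')[160:300,280:440];b=cv2.imread('pics/s10.png')[160:300,190:350]
cv2.imwrite('pics/sd10.png',cv2.resize(np.hstack([a,b]),None,fx=2.5,fy=2.5))
E
```

```text
t 18.0 tcp fix [-0.0567  0.1035  0.0081] F [-0.4  1.  -0.6] open 0.0462
tool axes in world [[0.041, -0.029, -0.999], [0.179, 0.984, -0.021], [0.983, -0.178, 0.045]]
turn about tool x deg -0.1 q6 -1.6203015981605537
delta in tool axes after turn [ 0.001  -0.0002 -0.0006]
delta tool [ 0.001  -0.0002 -0.0006]
```

View pics/sd10.png

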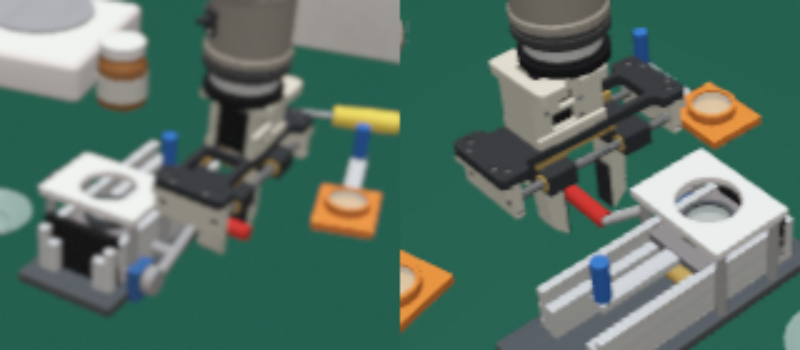

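Emit:
play_rows:
  moves:
    - [[0,0,0,0,-0.9],[0,0,0,0,-0.9],[0,0,0,0,-0.9],[0,0,0,0,-0.9],[0,0,0,0,-0.9],[0,0,0,0,-0.9],[0,0,0,0,-0.9],[-0.004,0.001,0,0,-0.9],[-0.004,0.002,0,0,-0.9],[0,0,0,0,-0.9]]
  grip_force: 30

```text
time: 19.1
tool_pos: [0.4649, -0.0436, 0.0177]
tool_rot: [-0.423, 1.518, -0.602]
contact_force: [0.9, 1.3, -3.4]
opening: 0.0152
```

```bash
cat > lev.py <<'E'
from plan import *
def lev():
    o=robot.observe();R=Ro.from_euler('xyz',o['tool_rot']).as_matrix()
    g=tofx(o['tool_pos']-.045*R[:,0]); r=g[[0,2]]-[.0296,.023]
    print('grasp fix',np.round(g,4),'radius',np.round(np.hypot(*r),4),'ang',round(np.arctan2(r[1],-r[0]),3))
    return g,R
def to(th,off=(0,0)):
    g,R=lev(); t=fx(.0296-.09*np.cos(th)+off[0],g[1],.023+.09*np.sin(th)+off[1]); print(th,'delta',np.round(R.T@(t-fx(*g)),4))
E
python3 - <<'E'
from lev import *
go(fx(-.057,.104,.007),A)
for t in (.4,.6,.8,1,1.2,1.4,1.57): to(t)
E
```

```text
t 19.1 tcp fix [-0.0538  0.1024  0.0177] F [ 0.9  1.3 -3.4] open 0.0152
tool axes in world [[0.044, -0.03, -0.999], [0.179, 0.984, -0.022], [0.983, -0.178, 0.048]]
turn about tool x deg -0.1 q6 -1.6130791615922606
delta in tool axes after turn [ 0.0107 -0.003  -0.0021]
delta tool [ 0.0107 -0.003  -0.0021]
grasp fix [-0.0528  0.1046  0.0626] radius 0.0914 ang 0.448
0.4 delta [ 0.0046 -0.0004 -0.0002]
grasp fix [-0.0528  0.1046  0.0626] radius 0.0914 ang 0.448
0.6 delta [-0.0113  0.0079  0.0005]
grasp fix [-0.0528  0.1046  0.0626] radius 0.0914 ang 0.448
0.8 delta [-0.0253  0.0191  0.0012]
grasp fix [-0.0528  0.1046  0.0626] radius 0.0914 ang 0.448
1 delta [-0.0368  0.033   0.0017]
grasp fix [-0.0528  0.1046  0.0626] radius 0.0914 ang 0.448
1.2 delta [-0.0453  0.0488  0.002 ]
grasp fix [-0.0528  0.1046  0.0626] radius 0.0914 ang 0.448
1.4 delta [-0.0505  0.066   0.0022]
grasp fix [-0.0528  0.1046  0.0626] radius 0.0914 ang 0.448
1.57 delta [-0.0521  0.0812  0.0023]
```

Emit:
play_rows:
  moves:
    - [[-0.005,0.0025,0,0,-0.9],[-0.0045,0.003,0,0,-0.9],[-0.0045,0.003,0,0,-0.9],[-0.004,0.003,0,0,-0.9],[-0.004,0.0035,0,0,-0.9],[-0.004,0.0035,0,0,-0.9],[-0.004,0.004,0,0,-0.9],[-0.0035,0.004,0,0,-0.9],[0,0,0,0,-0.9],[0,0,0,0,-0.9]]

```text
time: 20.1
tool_pos: [0.4696, -0.019, 0.0547]
tool_rot: [-0.499, 1.51, -0.676]
contact_force: [2.5, -3.6, -6.3]
opening: 0.0151
```

```bash
python3 - <<'E'
from lev import *
go(fx(-.057,.104,.007),A)
for t in (1,1.2,1.4,1.57): to(t)
snap('wrist','w11.png')
E
```

```text
t 20.1 tcp fix [-0.0287  0.1022  0.0547] F [ 2.5 -3.6 -6.3] open 0.0151
tool axes in world [[0.047, -0.038, -0.998], [0.177, 0.984, -0.029], [0.983, -0.175, 0.053]]
turn about tool x deg 0.0 q6 -1.5479805942406608
delta in tool axes after turn [ 0.0483 -0.0269 -0.0043]
delta tool [ 0.0483 -0.0269 -0.0044]
grasp fix [-0.0274  0.1046  0.0996] radius 0.0955 ang 0.931
1 delta [ 0.0006  0.0084 -0.    ]
grasp fix [-0.0274  0.1046  0.0996] radius 0.0955 ang 0.931
1.2 delta [-0.008   0.0242  0.0004]
grasp fix [-0.0274  0.1046  0.0996] radius 0.0955 ang 0.931
1.4 delta [-0.0133  0.0413  0.0007]
grasp fix [-0.0274  0.1046  0.0996] radius 0.0955 ang 0.931
1.57 delta [-0.015   0.0565  0.0007]
```

View pics/w11.png

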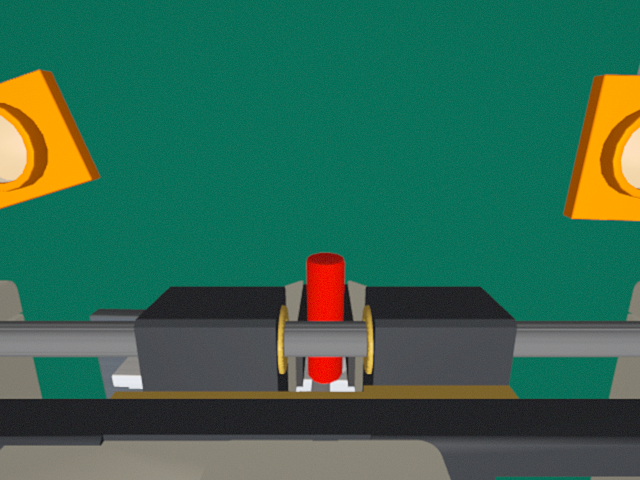

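Emit:
play_rows:
  moves:
    - [[-0.001,0.004,0,0,-0.9],[-0.002,0.005,0,0,-0.9],[-0.0025,0.005,0,0,-0.9],[-0.002,0.005,0,0,-0.9],[-0.002,0.005,0,0,-0.9],[-0.0015,0.005,0,0,-0.9],[-0.001,0.005,0,0,-0.9],[-0.001,0.004,0,0,-0.9],[0,0,0,0,-0.9],[0,0,0,0,-0.9]]

```text
time: 21.15
tool_pos: [0.4741, 0.0053, 0.0718]
tool_rot: [-0.77, 1.495, -0.944]
contact_force: [2.4, -2.9, -4.7]
opening: 0.0151
```

```bash
python3 - <<'E'
from lev import *
go(fx(-.057,.104,.007),A)
for t in (1.4,1.57): to(t)
snap('side','d12.png');snap('scene','s12.png')
a=cv2.imread('pics/d12.png')[160:300,280:440];b=cv2.imread('pics/s12.png')[160:300,190:350]
cv2.imwrite('pics/sd12.png',cv2.resize(np.hstack([a,b]),None,fx=2.5,fy=2.5))
E
```

```text
t 21.15 tcp fix [-0.004   0.102   0.0718] F [ 2.4 -2.9 -4.7] open 0.0151
tool axes in world [[0.044, -0.061, -0.997], [0.174, 0.983, -0.053], [0.984, -0.171, 0.054]]
turn about tool x deg 0.2 q6 -1.4573807881006766
delta in tool axes after turn [ 0.0673 -0.0495 -0.0055]
delta tool [ 0.0673 -0.0495 -0.0057]
grasp fix [-0.0017  0.1045  0.1167] radius 0.0988 ang 1.249
1.4 delta [ 0.0042  0.0162 -0.0002]
grasp fix [-0.0017  0.1045  0.1167] radius 0.0988 ang 1.249
1.57 delta [ 0.0021  0.0314 -0.0001]
```

View pics/sd12.png

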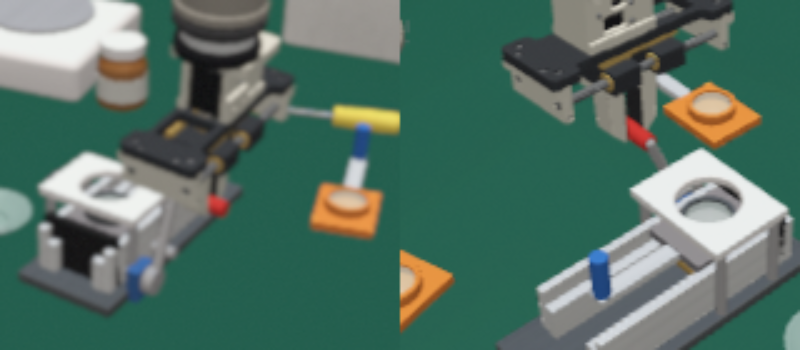

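Emit:
play_rows:
  moves:
    - [[0,0.004,0,0,-0.9],[0.001,0.004,0,0,-0.9],[0.001,0.004,0,0,-0.9],[0.002,0.004,0,0,-0.9],[0.002,0.004,0,0,-0.9],[0.002,0.002,0,0,-0.9],[0,0,0,0,-0.9],[0,0,0,0,-0.9],[0,0,0,0,-0.9],[0,0,0,0,-0.9]]

```text
time: 22.25
tool_pos: [0.476, 0.0139, 0.0743]
tool_rot: [-0.932, 1.475, -1.1]
contact_force: [1.5, -4.5, -1.8]
opening: 0.015
```

```bash
python3 - <<'E'
from lev import *
go(fx(-.057,.104,.007),A)
for t in (1.4,1.57): to(t)
snap('side','d13.png');snap('scene','s13.png')
a=cv2.imread('pics/d13.png')[180:300,290:410];b=cv2.imread('pics/s13.png')[160:280,220:340]
cv2.imwrite('pics/sd13.png',cv2.resize(np.hstack([a,b]),None,fx=3.3,fy=3.3))
E
```

```text
t 22.25 tcp fix [0.0047 0.1017 0.0743] F [ 1.5 -4.5 -1.8] open 0.015
tool axes in world [[0.043, -0.085, -0.995], [0.169, 0.983, -0.077], [0.985, -0.165, 0.057]]
turn about tool x deg 0.6 q6 -1.404811315566325
delta in tool axes after turn [ 0.0715 -0.0565 -0.0062]
delta tool [ 0.0715 -0.0564 -0.0068]
grasp fix [0.0082 0.1042 0.1191] radius 0.0984 ang 1.351
1.4 delta [ 0.0069  0.0067 -0.0004]
grasp fix [0.0082 0.1042 0.1191] radius 0.0984 ang 1.351
1.57 delta [ 0.0044  0.0218 -0.0001]
```

View pics/sd13.png

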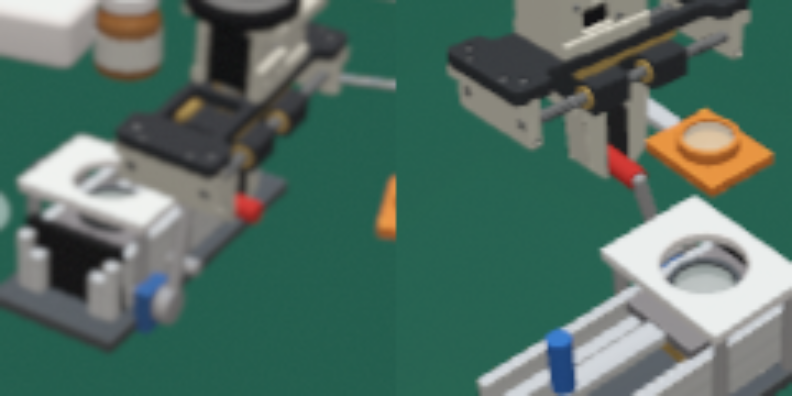

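Emit:
play_rows:
  moves:
    - [[0.001,0.006,0,0,-0.9],[0.001,0.006,0,0,-0.9],[0.001,0.006,0,0,-0.9],[0.001,0.006,0,0,-0.9],[0.001,0.005,0,0,-0.9],[0,0.003,0,0,-0.9],[0,0.003,0,0,-0.9],[0,0.003,0,0,-0.9],[0,0.003,0,0,-0.9],[0,0.003,0,0,-0.9]]

```text
time: 23.35
tool_pos: [0.4817, 0.0437, 0.0761]
tool_rot: [-1.051, 1.451, -1.214]
contact_force: [0.3, -9.4, 1.4]
opening: 0.0151
```

```bash
python3 - <<'E'
from lev import *
go(fx(-.057,.104,.007),A)
for t in (1.4,1.57): to(t)
snap('side','d14.png');snap('scene','s14.png')
lev()
a=cv2.imread('pics/d14.png')[180:300,290:410];b=cv2.imread('pics/s14.png')[160:280,220:340]
cv2.imwrite('pics/sd14.png',cv2.resize(np.hstack([a,b]),None,fx=3.3,fy=3.3))
E
```

```text
t 23.35 tcp fix [0.0351 0.1012 0.0761] F [ 0.3 -9.4  1.4] open 0.0151
tool axes in world [[0.042, -0.112, -0.993], [0.165, 0.981, -0.103], [0.985, -0.16, 0.059]]
turn about tool x deg 0.9 q6 -1.302809493297612
delta in tool axes after turn [ 0.0779 -0.0845 -0.007 ]
delta tool [ 0.0779 -0.0844 -0.0084]
grasp fix [0.0397 0.104  0.1208] radius 0.0983 ang 1.674
1.4 delta [ 0.0117 -0.0243 -0.001 ]
grasp fix [0.0397 0.104  0.1208] radius 0.0983 ang 1.674
1.57 delta [ 0.0088 -0.0093 -0.0006]
grasp fix [0.04   0.104  0.1208] radius 0.0984 ang 1.676
```

View pics/sd14.png

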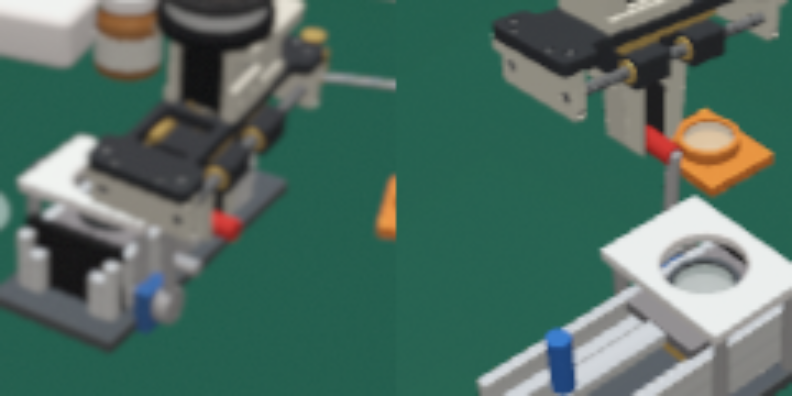

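```bash
python3 - <<'E'
from lev import *
cs=robot.get_calibration('scene');cd=robot.get_calibration('side')
for th in (1.4,1.5,1.57,1.65,1.72):
    x=.0296-.09*np.cos(th);z=.023+.09*np.sin(th)
    u=proj(cs,[fx(x,.073,z),fx(.0296-.05*np.cos(th),.073,.023+.05*np.sin(th))]);v=proj(cd,[fx(x,.128,z)])
    print(th,np.round((u-[220,160])*3.3+[396,0]).tolist(),np.round((v-[290,180])*3.3).tolist())
print(robot.observe()['tool_pos'])
a=cv2.imread('pics/s14.png')[190:240,280:330];b=cv2.imread('pics/d14.png')[220:280,325:375]
cv2.imwrite('pics/z14.png',np.hstack([cv2.resize(a,(400,400),interpolation=cv2.INTER_CUBIC),cv2.resize(b,(334,400),interpolation=cv2.INTER_CUBIC)]))
E
```

```text
1.4 [[644.0, 171.0], [654.0, 212.0]] [[254.0, 212.0]]
1.5 [[654.0, 164.0], [660.0, 208.0]] [[248.0, 216.0]]
1.57 [[662.0, 159.0], [664.0, 206.0]] [[243.0, 220.0]]
1.65 [[670.0, 155.0], [668.0, 204.0]] [[238.0, 226.0]]
1.72 [[677.0, 152.0], [672.0, 202.0]] [[234.0, 231.0]]
[0.48177353 0.04391966 0.07613004]
```

View pics/z14.png

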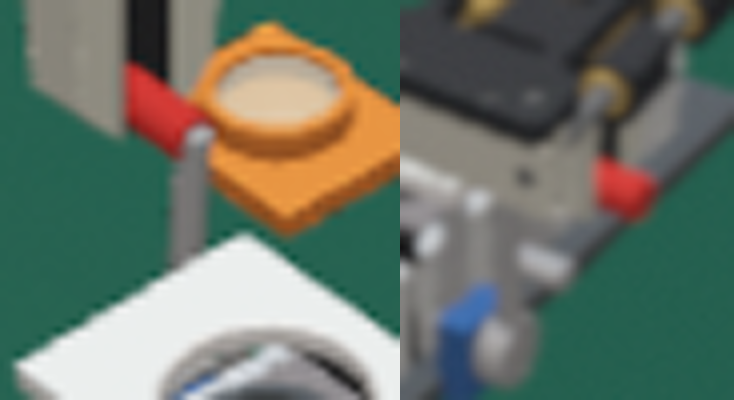

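Emit:
play_rows:
  moves:
    - [[0,0,0,0,-0.9],[0,0,0,0,-0.9],[0,0.002,0,0,-0.9],[0,0.002,0,0,-0.9],[0,0.002,0,0,-0.9],[0,0.002,0,0,-0.9],[0,0.002,0,0,-0.9],[0,0.002,0,0,-0.9],[0,0.002,0,0,-0.9],[0,0.002,0,0,-0.9]]

```text
time: 24.45
tool_pos: [0.4825, 0.0487, 0.0758]
tool_rot: [-1.149, 1.435, -1.311]
contact_force: [0.2, -9.6, -1.1]
opening: 0.015
```

```bash
python3 - <<'E'
from lev import *
go(fx(-.057,.104,.007),A)
to(1.57)
E
```

```text
t 24.45 tcp fix [0.0402 0.1013 0.0758] F [ 0.2 -9.6 -1.1] open 0.015
tool axes in world [[0.035, -0.131, -0.991], [0.163, 0.979, -0.123], [0.986, -0.158, 0.055]]
turn about tool x deg 1.1 q6 -1.2663448232277776
delta in tool axes after turn [ 0.0799 -0.0881 -0.0066]
delta tool [ 0.0799 -0.088  -0.0083]
grasp fix [0.0457 0.1039 0.1204] radius 0.0987 ang 1.735
1.57 delta [ 0.0093 -0.0152 -0.0007]
```

Emit:
play_rows:
  moves:
    - [[0,-0.003,0,0,-0.9],[0,-0.002,0,0,-0.9],[0,-0.002,0,0,-0.9],[0,0,0,0,-0.9],[0,0,0,0,-0.9],[0,0,0,0,-0.9],[0,0,0,0,-0.9],[0,0,0,0,-0.9],[0,0,0,0,-0.9],[0,0,0,0,-0.9]]

```text
time: 25.45
tool_pos: [0.4813, 0.0423, 0.0767]
tool_rot: [-1.147, 1.436, -1.311]
contact_force: [1.5, -2.6, -1.4]
opening: 0.015
```

```bash
python3 - <<'E'
from lev import *
go(fx(-.057,.104,.007),A)
to(1.57)
E
```

```text
t 25.45 tcp fix [0.0337 0.1014 0.0767] F [ 1.5 -2.6 -1.4] open 0.015
tool axes in world [[0.034, -0.13, -0.991], [0.165, 0.979, -0.122], [0.986, -0.159, 0.055]]
turn about tool x deg 1.0 q6 -1.2803389310904922
delta in tool axes after turn [ 0.08   -0.0815 -0.0066]
delta tool [ 0.08   -0.0814 -0.008 ]
grasp fix [0.0391 0.1039 0.1213] radius 0.0988 ang 1.667
1.57 delta [ 0.0094 -0.0085 -0.0006]
```

Emit:
play_rows:
  moves:
    - [[0,-0.002,0,0,-0.9],[0,-0.002,0,0,-0.9],[0,-0.002,0,0,-0.9],[0,0,0,0,-0.9],[0,0,0,0,-0.9],[0,0,0,0,-0.9],[0,0,0,0,-0.9],[0,0,0,0,-0.9],[0,0,0,0,-0.9],[0,0,0,0,-0.9]]

```text
time: 26.45
tool_pos: [0.4804, 0.0372, 0.0775]
tool_rot: [-1.138, 1.438, -1.302]
contact_force: [1.7, -0.6, -2.4]
opening: 0.0151
```

```bash
python3 - <<'E'
from lev import *
go(fx(-.057,.104,.007),A)
to(1.57)
snap('side','d15.png');snap('scene','s15.png');lev()
cs=robot.get_calibration('scene');cd=robot.get_calibration('side')
for th in (1.4,1.5,1.57,1.65,1.72):
    x=.0296-.09*np.cos(th);z=.023+.09*np.sin(th)
    u=proj(cs,[fx(x,.073,z),fx(.0296-.05*np.cos(th),.073,.023+.05*np.sin(th))]);v=proj(cd,[fx(x,.128,z)])
    print(th,np.round((u-[280,190])*8).tolist(),np.round((v-[325,220])*400/60+[400,0]).tolist())
a=cv2.imread('pics/s15.png')[190:240,280:330];b=cv2.imread('pics/d15.png')[220:280,325:375]
cv2.imwrite('pics/z15.png',np.hstack([cv2.resize(a,(400,400),interpolation=cv2.INTER_CUBIC),cv2.resize(b,(334,400),interpolation=cv2.INTER_CUBIC)]))
cv2.imwrite('pics/k15.png',cv2.resize(np.hstack([cv2.imread('pics/s8.png' if 0 else 'pics/s10.png')[220:320,220:340],cv2.imread('pics/s15.png')[220:320,220:340]]),None,fx=3,fy=3))
E
```

```text
t 26.45 tcp fix [0.0285 0.1014 0.0775] F [ 1.7 -0.6 -2.4] open 0.0151
tool axes in world [[0.035, -0.127, -0.991], [0.165, 0.979, -0.12], [0.986, -0.159, 0.055]]
turn about tool x deg 0.9 q6 -1.2939955870662794
delta in tool axes after turn [ 0.0799 -0.0765 -0.0066]
delta tool [ 0.0799 -0.0764 -0.0079]
grasp fix [0.0339 0.104  0.1221] radius 0.0992 ang 1.614
1.57 delta [ 0.0095 -0.0032 -0.0006]
grasp fix [0.0339 0.1039 0.1221] radius 0.0991 ang 1.614
1.4 [[122.0, 174.0], [146.0, 275.0]] [[680.0, 162.0]]
1.5 [[146.0, 157.0], [159.0, 265.0]] [[668.0, 171.0]]
1.57 [[164.0, 147.0], [169.0, 259.0]] [[659.0, 179.0]]
1.65 [[184.0, 136.0], [179.0, 253.0]] [[648.0, 189.0]]
1.72 [[201.0, 129.0], [189.0, 249.0]] [[639.0, 199.0]]
```

View pics/z15.png

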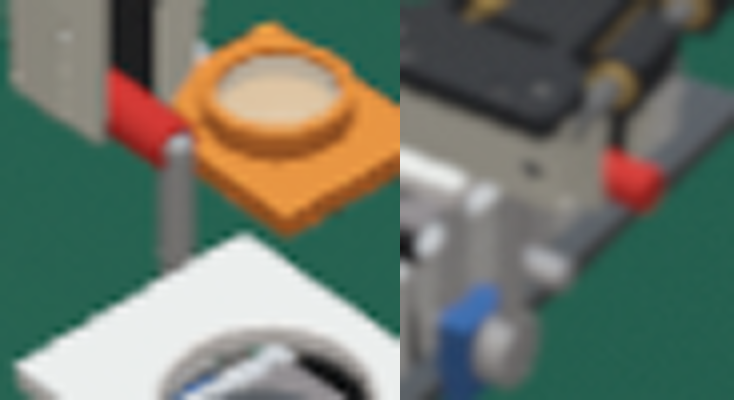

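View pics/k15.png

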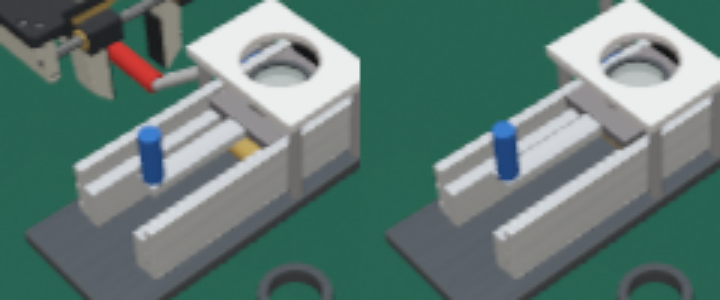

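```bash
python3 - <<'E'
from lev import *
cs=robot.get_calibration('scene')
print(tofx(onplane(cs,(269.7,264),.094)),tofx(onplane(cs,(268,263),.0998)))
def blob(f):
    a=cv2.imread('pics/'+f)[245:290,255:285].astype(int); m=(a[...,0]>a[...,2]+60)&(a[...,0]>a[...,1]+30)
    y,x=np.nonzero(m); t=y<=np.sort(y)[8]+1; return x.mean()+255,y.mean()+245,y.min()+245,y.max()+245,m.sum()
for f in ('s10.png','s12.png','s13.png','s14.png','s15.png'): print(f,blob(f))
# expected centroid shift
for x,z in ((-.115,.073),(-.115,.0788),(-.120,.0788),(-.125,.0788)): print(x,z,proj(cs,fx(x,0,z)))
lev(); print(robot.observe()['qvel'].round(3),robot.observe()['contact_force'])
E
```

```text
[-0.11447284  0.00102865  0.094     ] [-0.11843576  0.00060831  0.0998    ]
s10.png (np.float64(269.84251968503935), np.float64(270.79527559055117), np.int64(262), np.int64(281), np.int64(127))
s12.png (np.float64(269.52272727272725), np.float64(269.06060606060606), np.int64(260), np.int64(279), np.int64(132))
s13.png (np.float64(269.5076923076923), np.float64(268.8538461538462), np.int64(260), np.int64(279), np.int64(130))
s14.png (np.float64(269.43939393939394), np.float64(268.68939393939394), np.int64(259), np.int64(279), np.int64(132))
s15.png (np.float64(268.1515151515151), np.float64(269.3333333333333), np.int64(260), np.int64(279), np.int64(132))
-0.115 0.073 [[270.62393039 271.87750549]]
-0.115 0.0788 [[270.4033477  269.83672262]]
-0.12 0.0788 [[268.40702721 271.09484801]]
-0.125 0.0788 [[266.39926583 272.36018371]]
grasp fix [0.0339 0.1039 0.1221] radius 0.0991 ang 1.614
[ 0.001 -0.001  0.    -0.001  0.     0.001] [ 2.16106831 -0.91474386 -1.50999578]
```

```bash
python3 -c "
from lev import *
lev();print(robot.hand_in())"
```

```text
grasp fix [0.0339 0.1039 0.1221] radius 0.0991 ang 1.614
the job is handed in; nothing more can be done
None
```

I slid the carrier home against the end stop and let go of it. I then swung the lever up and handed in at about 26.7 s, still gripping it at 30 N. The hand-in gave no verdict, so what follows is from my own measurements.

**Last checks before hand-in**
- **Carrier home:** pushing stalled against the stop. After release, the knob measured 115 mm behind the fixture's origin, so the carrier was at x ≈ 0.
- **Lever angle:** about 1.61 rad, from both the scene picture and the gripper position. The arm was at rest.
- **Carrier raised:** lifted about 5.5 mm and dragged back about 3.5 mm, within the 15 mm allowed. I did not measure its tilt.
- **Bystanders:** I kept clear of them and touched none that I know of. I did not check each one's position at the end.

**What went wrong or disagreed**
- **TCP height:** the pictures put the fingertips about 26 mm above the reported TCP. My first attempts closed above the knob without touching it. I lowered my targets by that amount, and the knob then gripped at 15.8 mm.
- **Lever overshoot:** I briefly took the lever to about 1.74 rad, past the 1.72 limit, and brought it back. That return probably caused the 3.5 mm drag.
- **Grip on the lever:** the handle slipped about 9 mm towards the fingertips and the tool tilted about 0.13 rad, but the grip held.

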